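Line up the pool league trophies by height

ROBOT

A 6-joint arm with a two-finger parallel gripper is mounted at the origin on the work surface. World frame = base frame: x ahead of the robot, y to its left, z up, the work surface at z = 0. Lengths are in m, angles in rad, forces in N, time in s.
With the tool pointing down it reaches from about 0.35 to 0.975 m from the base axis. Payload 4.9 kg.
Tool frame: the origin (TCP) lies midway between the tips of the shut fingers; the grasp point (between the pads) lies behind it (manip.grasp_offset is the y of the grasp point in the tool frame, in m); y points along the fingers, z is the direction in which the jaws open and shut, and the axes are right-handed (so a half turn about y gives the same grasp; the last joint's range is limited). The gripper opens to 85 mm and grips with 20 to 120 N. Pads are 22 mm wide; open, the fingers measure 114 mm over their backs; the gripper's body (76 mm by 85 mm) begins 54 mm behind the grasp point. The pads swing forward as they close: fully open they stand 13 mm farther back than shut.
Start: joints at [-1.4, 0.053, 1.613, -0, 1.476, -0.119], TCP at [0.179, -0.599, 0.204] pointing down, gripper open.
Joint ranges: [-3.01, 3.01], [-1.01, 2.22], [0.06, 2.58], [-1.02, 4.17], [0.09, 2.62], [-3.14, 3.14]. Speed limits (rad/s): [2.57, 2.57, 3.14, 3.14, 3.14, 3.14].

INTERFACE

Orientations are given as a unit quaternion [w, x, y, z].
In Python, from plant import manip gives the robot as it stands. The module is installed in compiled form; this text tells all that it offers.
- The arm moves only by the shell command python3 -m jog 'ROWS'. ROWS is a JSON object of lists of equal length, an entry for each row: "offset": the shift along the world's x, y, z in units of 50 mm (1.0 is 50 mm), a list of three; "angular": the turn, a rotation vector about the world's x, y, z in units of 6 degrees (1.0 is 6 degrees), a list of three; "jaw": the finger opening in mm, from 0 to 85.4. In form: {"offset": [[tx, ty, tz], ...], "angular": [[ax, ay, az], ...], "jaw": [jaw, ...]}. A call has 1 to 12 rows; each row shifts and turns the commanded pose from where the row before left it; what a row does not reach is not made up. A row lasts 1/10 s, in which the tool goes at most 50 mm and 8.59 degrees, less where a joint would pass 70% of its speed; a pose out of reach is approached as far as the arm can. A call is refused whole if a number of a shift passes 1 or a number of a turn 1, either way. A call with a gripper value outside its range is refused whole. The fingers move at their own pace and stop on an object; the grip force is fixed at half the most. Time passes only in rows, so rows that do not move let the fingers close. It gives the time, the measured TCP pose, the force and the opening at its end, in the units of the state.
- manip.state(): the state, without advancing time (a new reading comes with each control period).
- manip.grab_frame(name): name is "side" or "top" or "wrist"; returns the picture (480x640x3 uint8, blue, green, red); there is no depth.
- manip.camera_model(name): a dict with "fx", "fy", "cx", "cy" (pixels), "k1" (the pictures are not rectified: a ray, as slopes to the right and down, at radius r is drawn at 1 + k1 r^2 times it, then the intrinsics apply), "rvec" (rotation vector, rad) and "tvec" (3), from world to camera coordinates, as OpenCV has them; the wrist camera has in their place "mount" (4x4, takes a point from camera to tool coordinates, whose origin is the TCP and whose axes are the tool frame's). Camera axes: x right, y down, z forward; pixel columns grow to the right and rows downward; lengths in m; the calibration is good to about 2 mm. A picture is of the moment at which its call begins: read the wrist's pose just before it. camera_model takes no time and is no camera call.
- manip.job_done(): hands the job in, once; it reports no verdict.
The state is a dict: "time": time; "joint_pos": joint angles; "joint_vel": joint speeds; "joint_efforts": joint torques, N m; "tool_pos": TCP position; "tool_rot": TCP orientation; "contact_force": force on the tool from outside, world axes, zero at the start; "ft_torque": the same for the moment, N m; "gripper_width": opening from 0.0 (shut) to 1.0 (fully open).
Only numpy, scipy, OpenCV 4.12 (cv2) and the standard library are available. Lean on these libraries where they do the work, as an engineer would, in place of code of your own. Each camera call takes 0.05 s, during which the arm holds its last target.

TASK

Set the four trophies out on the display ledge, one centred on each red felt mark, in order of height with the tallest nearest the cue ball and the shortest nearest the vase. Keep every trophy upright, set it down gently and let go, and leave the cue ball on its stand and the vase where they are.

Things in the scene. Friction and masses are not known exactly. Their poses are not given: they have to be found in the camera images.
- trophy_74: Brass lidded trophy cup on a wooden plinth, 74 mm tall, 128-208 g. Plinth 48 mm across, 14 high; stem 12 across; straight bowl 30 mm across from 28 to 56 mm above the underside (grip there), low lid. Small ears stick out 9 mm along its y: close the fingers along its x. Origin: centre of underside, z up. Starts upright on the table in front of the ledge, x within 0.4 rad of world x.
- trophy_96: Brass lidded trophy cup on a wooden plinth, 96 mm tall, 160-260 g. Plinth 52 mm across, 14 high; stem 12 across; straight bowl 33 mm across from 50 to 78 mm above the underside (grip there), low lid. Small ears stick out 9 mm along its y: close the fingers along its x. Origin: centre of underside, z up. Starts upright on the table in front of the ledge, x within 0.4 rad of world x.
- trophy_118: Brass lidded trophy cup on a wooden plinth, 118 mm tall, 200-325 g. Plinth 56 mm across, 14 high; stem 12 across; straight bowl 36 mm across from 72 to 100 mm above the underside (grip there), low lid. Small ears stick out 9 mm along its y: close the fingers along its x. Origin: centre of underside, z up. Starts upright on the table in front of the ledge, x within 0.4 rad of world x.
- trophy_140: Brass lidded trophy cup on a wooden plinth, 140 mm tall, 240-390 g. Plinth 60 mm across, 14 high; stem 12 across; straight bowl 39 mm across from 94 to 122 mm above the underside (grip there), low lid. Small ears stick out 9 mm along its y: close the fingers along its x. Origin: centre of underside, z up. Starts upright on the table in front of the ledge, x within 0.4 rad of world x.
- mark_a: One of four identical round red felt marks, 72 mm across, 3 mm thick, fixed about 95 mm apart (85-105) on a fixed dark wooden ledge 620 x 120 mm, 12 mm high; felt top 15 mm above the table. Origin: centre of its underside, 3 mm below its top. Its y runs along the row, x across. Which letter lies where in the row varies.
- mark_b: One of four identical round red felt marks, 72 mm across, 3 mm thick, fixed about 95 mm apart (85-105) on a fixed dark wooden ledge 620 x 120 mm, 12 mm high; felt top 15 mm above the table. Origin: centre of its underside, 3 mm below its top. Its y runs along the row, x across. Which letter lies where in the row varies.
- mark_c: One of four identical round red felt marks, 72 mm across, 3 mm thick, fixed about 95 mm apart (85-105) on a fixed dark wooden ledge 620 x 120 mm, 12 mm high; felt top 15 mm above the table. Origin: centre of its underside, 3 mm below its top. Its y runs along the row, x across. Which letter lies where in the row varies.
- mark_d: One of four identical round red felt marks, 72 mm across, 3 mm thick, fixed about 95 mm apart (85-105) on a fixed dark wooden ledge 620 x 120 mm, 12 mm high; felt top 15 mm above the table. Origin: centre of its underside, 3 mm below its top. Its y runs along the row, x across. Which letter lies where in the row varies.
- cue_ball: White cue ball (57 mm) fixed on a round wooden stand 60 mm across, 71 mm tall together, standing loose on the ledge beyond one end of the row, about 118 mm from the nearest mark; the end varies. Origin: centre of the underside. Not to be moved.
- vase: Green glass vase, 66 mm across, 78 mm tall, standing loose on the ledge beyond the other end of the row, about 118 mm from the nearest mark. Origin: centre of the underside. Not to be moved.
Things that resemble listed ones, but are neither listed nor needed, are in the scene too. Leave any pink look-alike of the trophy_140 alone. Leave any purple look-alike of the trophy_96 alone.

How it is judged:
At the end, for the whole second after the job is handed in: Each trophy stands upright (within 0.08 rad) and still on its own felt mark, its centre within 12 mm of the mark's centre, released; counted from the cue ball the order is 140, 118, 96, 74 mm tall ((horizontal distance between trophy_140 and mark_a below 0.012 m or horizontal distance between trophy_140 and mark_b below 0.012 m or horizontal distance between trophy_140 and mark_c below 0.012 m or horizontal distance between trophy_140 and mark_d below 0.012 m) and horizontal distance between trophy_140 and cue_ball between 0.06 and 0.1625 m and height (world z) of trophy_140 between 0.011 and 0.019 m and angle between each of trophy_140, trophy_118, trophy_96, trophy_74's own z axis and vertical below 0.08 rad and linear speed of each of trophy_140, trophy_118, trophy_96, trophy_74 below 0.02 m/s and angular speed of each of trophy_140, trophy_118, trophy_96, trophy_74 below 0.2 rad/s and contact force between each of trophy_140, trophy_118, trophy_96, trophy_74 and the fingers below 0.1 N and (horizontal distance between trophy_118 and mark_a below 0.012 m or horizontal distance between trophy_118 and mark_b below 0.012 m or horizontal distance between trophy_118 and mark_c below 0.012 m or horizontal distance between trophy_118 and mark_d below 0.012 m) and horizontal distance between trophy_118 and cue_ball between 0.1625 and 0.2575 m and height (world z) of trophy_118 between 0.011 and 0.019 m and (horizontal distance between trophy_96 and mark_a below 0.012 m or horizontal distance between trophy_96 and mark_b below 0.012 m or horizontal distance between trophy_96 and mark_c below 0.012 m or horizontal distance between trophy_96 and mark_d below 0.012 m) and horizontal distance between trophy_96 and cue_ball between 0.2575 and 0.3525 m and height (world z) of trophy_96 between 0.011 and 0.019 m and (horizontal distance between trophy_74 and mark_a below 0.012 m or horizontal distance between trophy_74 and mark_b below 0.012 m or horizontal distance between trophy_74 and mark_c below 0.012 m or horizontal distance between trophy_74 and mark_d below 0.012 m) and horizontal distance between trophy_74 and cue_ball between 0.3525 and 0.46 m and height (world z) of trophy_74 between 0.011 and 0.019 m); the robot touches nothing.
It fails at once if a trophy is tipped over (more than 0.6 rad from upright) (angle between any of trophy_140, trophy_118, trophy_96, trophy_74's own z axis and vertical above 0.6 rad).
It fails at once if a trophy is dropped or knocked: faster than 0.6 m/s while the fingers do not touch it ((linear speed of trophy_140 above 0.6 m/s and contact force between trophy_140 and the fingers below 0.1 N) or (linear speed of trophy_118 above 0.6 m/s and contact force between trophy_118 and the fingers below 0.1 N) or (linear speed of trophy_96 above 0.6 m/s and contact force between trophy_96 and the fingers below 0.1 N) or (linear speed of trophy_74 above 0.6 m/s and contact force between trophy_74 and the fingers below 0.1 N)).
It fails at once if cue_ball is pushed more than 15 mm or knocked over (distance of cue_ball from where it was at the start of the episode above 0.015 m or angle between cue_ball's own z axis and vertical above 0.4 rad).
It fails at once if vase is pushed more than 15 mm or knocked over (distance of vase from where it was at the start of the episode above 0.015 m or angle between vase's own z axis and vertical above 0.4 rad).
It also fails if it takes over 106 s, if anything falls off the work surface, if the arm or the gripper's body presses on something with over 40 N, if the wrist force passes 120 N, or if a joint passes its speed limit or range.

## Working session

There is one attempt and no reset: what is moved stays moved. The work goes in short steps, Python scripts to look and compute and a shell command to move; the robot and the scene stay as the last step left them, time stands still between calls to the robot, and variables do not carry over. Pictures are saved under pics/ and viewed, and the job is handed in when it is done.

```bash
mkdir -p pics
python3 - <<'E'
from plant import manip
import cv2
print(manip.state()); print(manip.grasp_offset)
for n in ("top","side","wrist"):
    print(n,manip.camera_model(n)); cv2.imwrite(f"pics/{n}0.png",manip.grab_frame(n))
E
```

```text
{'time': 0.0, 'joint_pos': array([-1.40004537e+00,  5.33487902e-02,  1.61432516e+00,  2.26507395e-05,
        1.47597229e+00, -1.18997655e-01]), 'joint_vel': array([-1.64936851e-04, -1.19955366e-04,  2.54332846e-04,  7.12054476e-04,
        3.74315583e-05, -3.03381695e-04]), 'joint_efforts': array([-4.89111499e-04, -3.93678260e+01, -3.70176315e+01, -5.50955190e-05,
        7.07215571e-03, -7.84832423e-06]), 'tool_pos': array([ 0.17846095, -0.59826558,  0.20234946]), 'tool_rot': array([ 0.102072  , -0.10209363,  0.70042493, -0.6989729 ]), 'contact_force': array([-0.1344009 , -0.48787626, -0.82620612]), 'ft_torque': array([-0.00793565, -0.06910589,  0.04418076]), 'gripper_width': 0.996046564258871}
-0.0187
top {'fx': 489.25950587795705, 'fy': 489.25950587795705, 'cx': 314.271356925146, 'cy': 245.10510150796372, 'k1': -0.1028385333716465, 'rvec': array([ 2.14293375, -2.12278137,  0.19651217]), 'tvec': array([0.00745771, 0.53308006, 0.91117205])}
side {'fx': 575.2808052739657, 'fy': 575.2808052739657, 'cx': 318.94275985169855, 'cy': 235.8246596592859, 'k1': -0.07224548458137794, 'rvec': array([ 0.45920143, -2.62464609,  1.31768961]), 'tvec': array([0.48332357, 0.12612853, 1.03550113])}
wrist {'fx': 338.9386160716874, 'fy': 338.9386160716874, 'cx': 317.9619909570787, 'cy': 239.32830013171292, 'k1': -0.03748444636553577, 'mount': array([[ 1.97788747e-04,  9.56775566e-01,  2.90827228e-01,
        -7.45371863e-02],
       [-9.83830279e-04, -2.90826907e-01,  9.56775178e-01,
        -1.69965754e-01],
       [ 9.99999496e-01, -4.75363997e-04,  8.83782483e-04,
        -3.67964200e-06],
       [ 0.00000000e+00,  0.00000000e+00,  0.00000000e+00,
         1.00000000e+00]])}
```

View pics/top0.png

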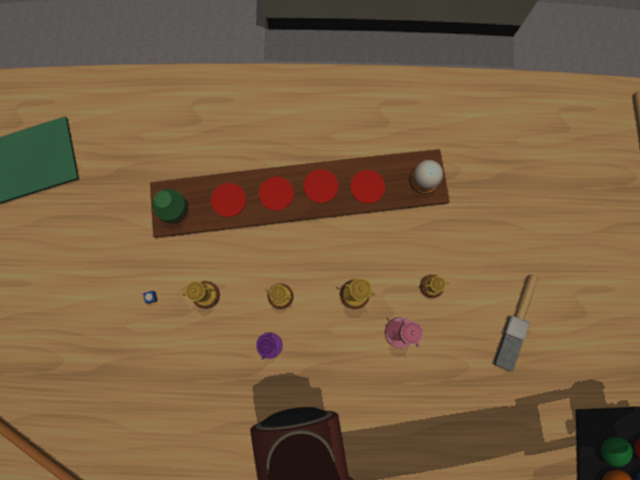

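View pics/side0.png

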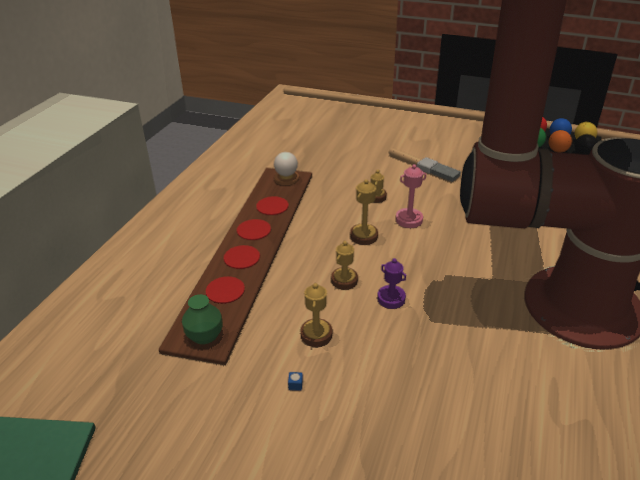

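View pics/wrist0.png

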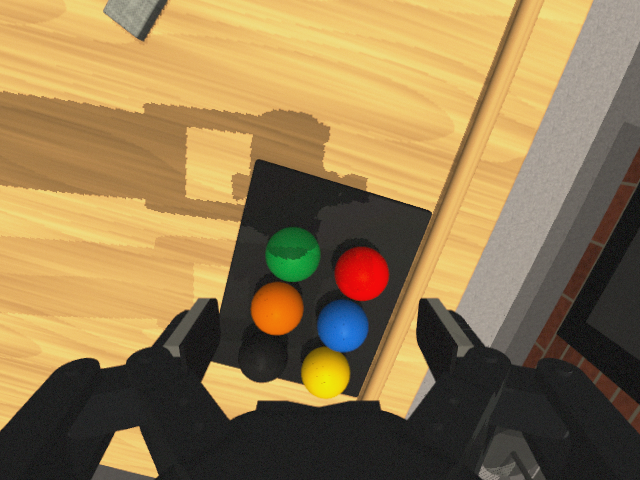

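The top view shows four brass cups at about (200,293), (280,295), (356,292) and (433,285). The purple look-alike is at (269,345) and the pink one at (404,332). The red marks are at (228,199), (276,193), (321,185) and (368,186), with the vase at (170,206) and the cue ball at (428,175). Next I'll crop in close and measure.

```bash
cat > h.py <<'E'
import numpy as np, cv2
from scipy.spatial.transform import Rotation as R
from plant import manip
def quat(q): return R.from_quat([q[1],q[2],q[3],q[0]])
def cam(n,st=None):
    m=manip.camera_model(n); K=np.array([[m['fx'],0,m['cx']],[0,m['fy'],m['cy']],[0,0,1.]])
    D=np.array([m['k1'],0,0,0.])
    if 'mount' in m:
        T=np.eye(4);T[:3,:3]=quat(st['tool_rot']).as_matrix();T[:3,3]=st['tool_pos']
        W=T@m['mount']; Rc=W[:3,:3].T; t=-Rc@W[:3,3]
    else: Rc=R.from_rotvec(m['rvec']).as_matrix(); t=np.array(m['tvec'])
    return K,D,Rc,t
def ray(c,uv):
    K,D,Rc,t=c; p=cv2.undistortPoints(np.array([[uv]],float),K,D)[0,0]
    d=Rc.T@np.array([p[0],p[1],1]); return -Rc.T@t,d/np.linalg.norm(d)
def onz(c,uv,z):
    o,d=ray(c,uv); return o+d*(z-o[2])/d[2]
def proj(c,P):
    K,D,Rc,t=c; return cv2.projectPoints(np.atleast_2d(np.array(P,float)),cv2.Rodrigues(Rc)[0],t,K,D)[0][:,0]
def tri(c1,u1,c2,u2):
    o1,d1=ray(c1,u1);o2,d2=ray(c2,u2)
    s=np.linalg.lstsq(np.c_[d1,-d2],o2-o1,rcond=None)[0]
    a=o1+s[0]*d1;b=o2+s[1]*d2; return (a+b)/2,np.linalg.norm(a-b)
E
python3 - <<'E'
from h import *
im=cv2.imread('pics/top0.png'); s=cv2.imread('pics/side0.png')
c=cam('top')
hsv=cv2.cvtColor(im,cv2.COLOR_BGR2HSV)
red=(((hsv[...,0]<6)|(hsv[...,0]>174))&(hsv[...,1]>200)&(hsv[...,2]>90)).astype(np.uint8)
red[:130]=0;red[240:]=0
n,l,st,ce=cv2.connectedComponentsWithStats(red)
P=[]
for i in range(1,n):
    if st[i,4]>300:
        ct=max(cv2.findContours((l==i).astype(np.uint8),0,2)[0],key=len)
        pts=np.array([onz(c,p[0],.015)[:2]*1000 for p in ct.astype(float)])
        e=cv2.fitEllipse(pts.astype(np.float32))
        print('mark',ce[i],np.round(e[0],1),np.round(e[1],1))
cs=cam('side')
rs=cv2.cvtColor(s,cv2.COLOR_BGR2HSV)
red=(((rs[...,0]<6)|(rs[...,0]>174))&(rs[...,1]>200)&(rs[...,2]>90)).astype(np.uint8)
red[:190]=0; red[:,320:]=0
n,l,st,ce=cv2.connectedComponentsWithStats(red)
for i in range(1,n):
    if st[i,4]>200:
        ct=max(cv2.findContours((l==i).astype(np.uint8),0,2)[0],key=len)
        pts=np.array([onz(cs,p[0],.015)[:2]*1000 for p in ct.astype(float)])
        e=cv2.fitEllipse(pts.astype(np.float32)); print('side mark',np.round(e[0],1),np.round(e[1],1))
cv2.imwrite('pics/topc.png',cv2.resize(im[255:375,175:455],(800,343),interpolation=cv2.INTER_CUBIC))
cv2.imwrite('pics/sidec.png',cv2.resize(s[150:360,290:440],(428,600),interpolation=cv2.INTER_CUBIC))
E
```

```text
mark [320.70884658 185.64949608] [ 6.644e+02 -1.000e-01] [69.2 70. ]
mark [367.28236607 186.20424107] [664.1 -96.7] [69.7 70.3]
mark [275.88631347 193.26931567] [646.8  92.5] [69.8 69.8]
mark [227.94377067 199.59647189] [632.5 191.4] [69.3 70.1]
```

View pics/topc.png

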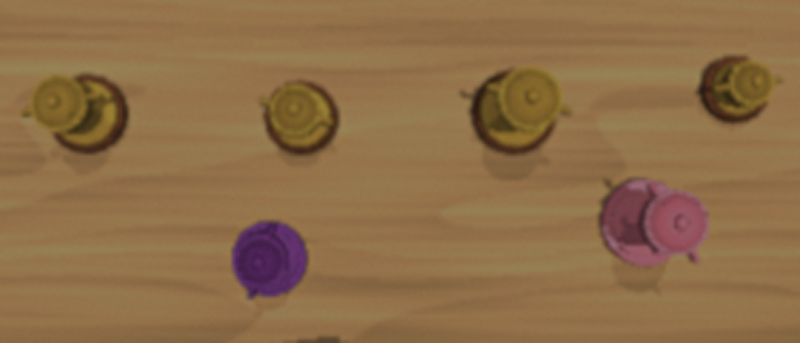

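View pics/sidec.png

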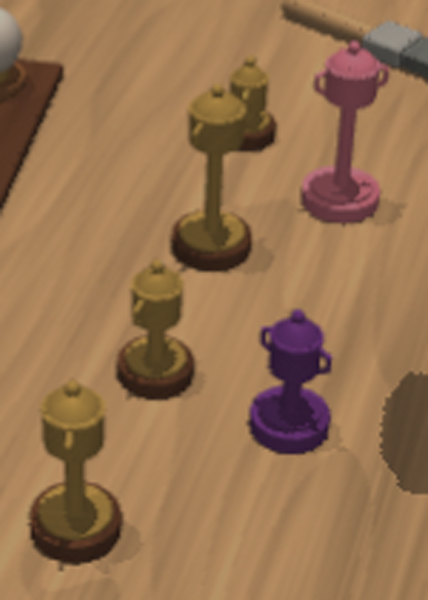

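Run:
```python
from h import *
im=cv2.imread('pics/top0.png'); s=cv2.imread('pics/side0.png')
c=cam('top');cs=cam('side')
rs=cv2.cvtColor(s,cv2.COLOR_BGR2HSV)
print(rs[229,253],rs[289,225])
red=(((rs[...,0]<8)|(rs[...,0]>172))&(rs[...,1]>190)&(rs[...,2]>130)).astype(np.uint8)
red[:185]=0; red[310:]=0;red[:,300:]=0
n,l,st,ce=cv2.connectedComponentsWithStats(red)
for i in range(1,n):
    if st[i,4]>150:
        ct=max(cv2.findContours((l==i).astype(np.uint8),0,2)[0],key=len)
        pts=np.array([onz(cs,p[0],.015)[:2]*1000 for p in ct.astype(float)])
        e=cv2.fitEllipse(pts.astype(np.float32)); print('side mark',np.round(e[0],1),np.round(e[1],1))
f=lambda x,y:(175+x/2.857,255+y/2.857); g=lambda x,y:(290+x/2.857,150+y/2.857)
D={'118':(f(53,100),g(71,386),.118,.028),'96':(f(294,107),g(157,267),.096,.026),'140':(f(532,96),g(217,93),.140,.03),'74':(f(756,79),g(250,63),.074,.024)}
o=im.copy();os=s.copy()
for k,(a,b,h,r) in D.items():
    P,e=tri(c,a,cs,b); print(k,np.round(P*1000,1),'gap',round(e*1000,1),'top@h',np.round(onz(c,a,h)[:2]*1000,1),'side@h',np.round(onz(cs,b,h)[:2]*1000,1))
    q=onz(c,a,h)
    for z in(0.014,):
      th=np.linspace(0,6.28,40); C=np.c_[q[0]+r*np.cos(th),q[1]+r*np.sin(th),np.full(40,z)]
      for img,cc in((o,c),(os,cs)):
        cv2.polylines(img,[np.round(proj(cc,C)*8).astype(int)],True,(255,255,0),1,cv2.LINE_AA,3)
# ears, z ~ bowl mid
for k,a,b,z in(('118',f(25,114),f(110,97),.09),('96',f(265,103),f(330,125),.068),('140',f(465,94),f(568,110),.113)):
    A=onz(c,a,z);B=onz(c,b,z);d=A-B;print(k,'ear len',np.linalg.norm(d)*1000,'yaw deg of y',np.degrees(np.arctan2(-d[0],d[1])),np.round((A+B)/2*1000,1))
print('ball',onz(c,(428,174),.043)*1000,'vase neck',onz(c,(166,200),.075)*1000)
a=cv2.resize(o[255:375,175:455],(800,343),interpolation=cv2.INTER_CUBIC)
cv2.imwrite('pics/topo.png',a)
cv2.imwrite('pics/sideo.png',cv2.resize(os[150:360,290:440],(428,600),interpolation=cv2.INTER_CUBIC))
st=manip.state(); print(np.round(quat(st['tool_rot']).as_matrix(),3))
```

```text
[  1 194 147] [  1 194 147]
side mark [661.8 -95.1] [64.  67.3]
side mark [661.7   1.4] [64.  68.2]
side mark [644.6  93.2] [66.  68.2]
side mark [630.7 191.8] [66.8 68.4]
118 [436.5 229.6 113. ] gap 0.9 top@h [436.5 228.5] side@h [434.  234.8]
96 [435.4  78.8  88.6] gap 1.9 top@h [435.7  78.5] side@h [431.6  87.9]
140 [440.7 -70.3 131.2] gap 0.9 top@h [440.3 -69.3] side@h [436.4 -56.4]
74 [ 458.2 -228.1   65. ] gap 2.2 top@h [ 458.4 -225.4] side@h [ 453.4 -213.2]
118 ear len 56.21240428493499 yaw deg of y 12.090153051339742 [435.3 225.6  90. ]
96 ear len 45.35998866010982 yaw deg of y -18.01298363636621 [433.4  78.   68. ]
140 ear len 65.55188200766648 yaw deg of y -8.389856786812187 [438.8 -62.3 113. ]
ball [ 683.35421635 -218.2021513    43.        ] vase neck [614.27102704 302.22688388  75.        ]
[[-0.958 -0.     0.286]
 [-0.286  0.002 -0.958]
 [-0.    -1.    -0.002]]
```

View pics/topo.png

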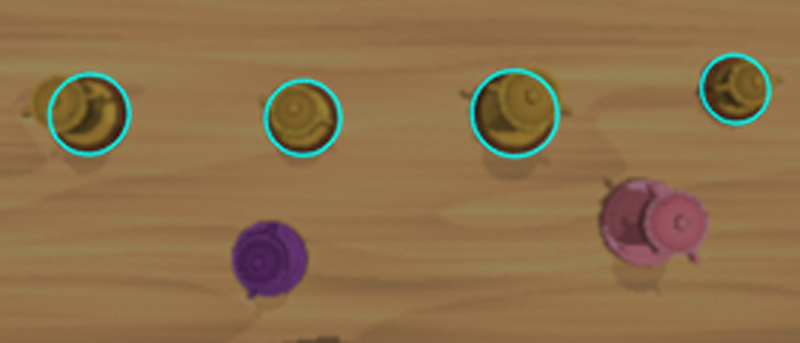

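View pics/sideo.png

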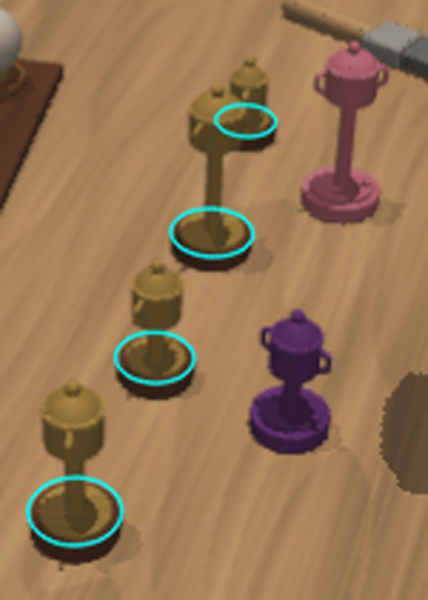

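The projected plinth rings match all four cups, and the triangulated heights (131, 113, 89 and 65 mm) put them in the right order. The look-alikes are pink at top (404,332) and purple at (269,345), and neither is brass. I choose 140 at (361,289), 118 at (193,290), 96 at (278,292) and 74 at (440,283), all checked in the crop above. I'll go to trophy_140 first.

```bash
python3 -m jog '{"offset": [[0.32,0.64,0.08],[0.32,0.64,0.08],[0.32,0.64,0.08],[0.32,0.64,0.08],[0.32,0.64,0.08],[0.32,0.64,0.08],[0.32,0.64,0.08],[0.32,0.64,0.08],[0.32,0.64,0.08],[0.32,0.64,0.08],[0.32,0.64,0.08],[0.32,0.64,0.08]], "angular": [[0,0,0.7],[0,0,0.7],[0,0,0.7],[0,0,0.7],[0,0,0.7],[0,0,0.7],[0,0,0.7],[0,0,0.7],[0,0,0.7],[0,0,0.7],[0,0,0.7],[0,0,0.7]], "jaw": [85,85,85,85,85,85,85,85,85,85,85,85]}'
python3 -m jog '{"offset": [[0.23,0.48,0],[0.23,0.48,0],[0.23,0.48,0],[0.23,0.48,0],[0.23,0.48,0],[0.23,0.48,0],[0,0,0],[0,0,0]], "angular": [[0,0,0.41],[0,0,0.41],[0,0,0.41],[0,0,0.41],[0,0,0.41],[0,0,0.41],[0,0,0],[0,0,0]], "jaw": [85,85,85,85,85,85,85,85]}'
cat > tgt.py <<'E'
import sys
from h import *
# usage: tgt.py x y z yawdeg(jaw dir vs +x)
x,y,z,w=map(float,sys.argv[1:5])
st=manip.state();M=quat(st['tool_rot']).as_matrix();p=st['tool_pos']
yaw=np.degrees(np.arctan2(M[1,2],M[0,2]))
tilt=np.cross(M[:,1],[0,0,-1])*180/np.pi
print('t',round(st['time'],2),'pos',np.round(p*1000,1),'yaw',round(yaw,1),'grip',round(st['gripper_width'],3),'F',np.round(st['contact_force'],1))
print('offset units',np.round((np.array([x,y,z])/1000-p)/.05,3),'tiltfix/6',np.round(tilt/6,3),'yaw units',round(((w-yaw+180)%360-180)/6,3))
E
python3 tgt.py 440 -69.5 89 -8
python3 - <<'E'
from h import *
cv2.imwrite('pics/w1.png',manip.grab_frame('wrist'))
E
```

```text
time: 1.35
tool_pos: [0.3709, -0.2135, 0.2515]
tool_rot: [-0.391, 0.391, -0.589, 0.589]
contact_force: [0.4, 0.1, -0.2]
gripper_width: 0.995
time: 2.15
tool_pos: [0.4394, -0.0707, 0.2513]
tool_rot: [0.463, -0.463, 0.535, -0.534]
contact_force: [-0.3, -0.8, 0.0]
gripper_width: 0.999
t 2.15 pos [439.4 -70.7 251.3] yaw -8.2 grip 0.999 F [-0.3 -0.8  0. ]
offset units [ 0.012  0.024 -3.245] tiltfix/6 [ 0.002 -0.008  0.   ] yaw units 0.032
```

View pics/w1.png

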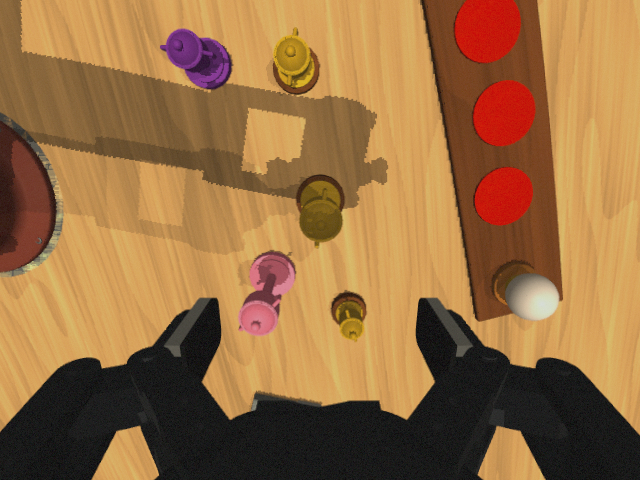

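Run:
```python
from h import *
st=manip.state(); c=cam('wrist',st); im=cv2.imread('pics/w1.png')
print('knob 140',proj(c,[.440,-.0695,.14]),'tcp',proj(c,st['tool_pos']), 'knob96',proj(c,[.4355,.0787,.096]),'knob74',proj(c,[.458,-.2265,.074]))
print('marks',proj(c,[[.663,-.096,.015],[.663,.0005,.015],[.6457,.093,.015]]))
hsv=cv2.cvtColor(im,cv2.COLOR_BGR2HSV)
red=(((hsv[...,0]<6)|(hsv[...,0]>174))&(hsv[...,1]>200)).astype(np.uint8);red[:,:440]=0
n,l,s,ce=cv2.connectedComponentsWithStats(red)
for i in range(1,n):
    if s[i,4]>500 and s[i,1]>0: print(ce[i],onz(c,ce[i],.015)*1000)
cv2.imwrite('pics/w1c.png',cv2.resize(im[150:350,220:420],(600,600),interpolation=cv2.INTER_CUBIC))
```

```text
knob 140 [[318.00256111 224.48047445]] tcp [[317.20397093 278.86623084]] knob96 [[288.23723831  48.4269105 ]] knob74 [[352.27468512 336.19134124]]
marks [[502.22620207 194.35434522]
 [502.57853317 111.25896118]
 [486.02568889  23.64951119]]
[503.48442368 112.74672897] [664.04696369  -1.2614763   15.        ]
[503.01125704 195.60938086] [663.98492805 -97.69364461  15.        ]
```

View pics/w1c.png

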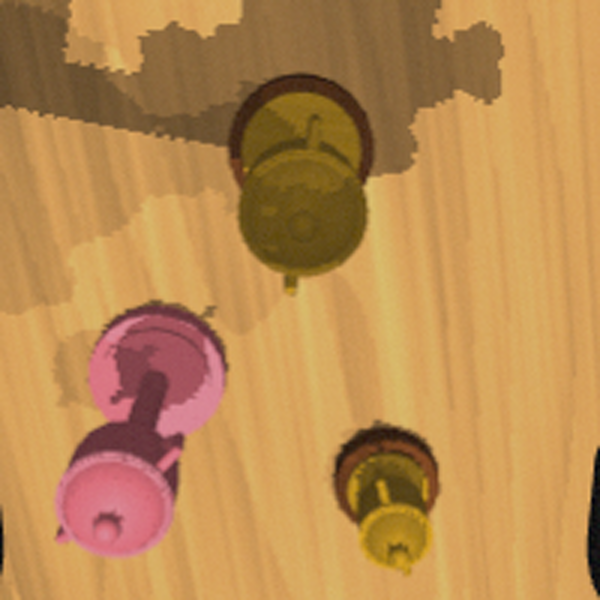

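The wrist view agrees with the map to about 1.5 mm: the knob is at (321,225) against a predicted (318,224). Descending and gripping.

```bash
python3 -m jog '{"offset": [[0.012,0.01,-0.4],[0,0,-0.4],[0,0,-0.4],[0,0,-0.4],[0,0,-0.4],[0,0,-0.4],[0,0,-0.3],[0,0,-0.3],[0,0,-0.24],[0,0,0],[0,0,0]], "angular": [[0,0,-0.3],[0,0,-0.3],[0,0,0],[0,0,0],[0,0,0],[0,0,0],[0,0,0],[0,0,0],[0,0,0],[0,0,0],[0,0,0]], "jaw": [85,85,85,85,85,85,85,85,85,85,85]}'
python3 tgt.py 440 -69.5 89 -12
python3 -m jog '{"offset": [[0,0,0],[0,0,0],[0,0,0],[0,0,0],[0,0,0],[0,0,0],[0,0,0],[0,0,0],[0,0,0],[0,0,0]], "angular": [[0,0,0],[0,0,0],[0,0,0],[0,0,0],[0,0,0],[0,0,0],[0,0,0],[0,0,0],[0,0,0],[0,0,0]], "jaw": [60,45,40,36,32,32,32,32,32,32]}'
python3 tgt.py 440 -69.5 89 -12
python3 - <<'E'
from h import *
cv2.imwrite('pics/w2.png',manip.grab_frame('wrist'))
E
```

```text
time: 3.3
tool_pos: [0.4403, -0.0707, 0.0898]
tool_rot: [-0.446, 0.446, -0.549, 0.549]
contact_force: [-0.1, -0.2, 0.3]
gripper_width: 0.998
t 3.3 pos [440.3 -70.7  89.8] yaw -11.9 grip 0.998 F [-0.1 -0.2  0.3]
offset units [-0.006  0.024 -0.017] tiltfix/6 [0.001 0.001 0.   ] yaw units -0.023
time: 4.3
tool_pos: [0.4411, -0.0707, 0.0908]
tool_rot: [-0.446, 0.445, -0.548, 0.549]
contact_force: [0.2, 0.3, 6.4]
gripper_width: 0.404
t 4.3 pos [441.1 -70.7  90.8] yaw -11.8 grip 0.404 F [0.2 0.3 6.4]
offset units [-0.022  0.024 -0.036] tiltfix/6 [0.006 0.019 0.   ] yaw units -0.028
```

View pics/w2.png

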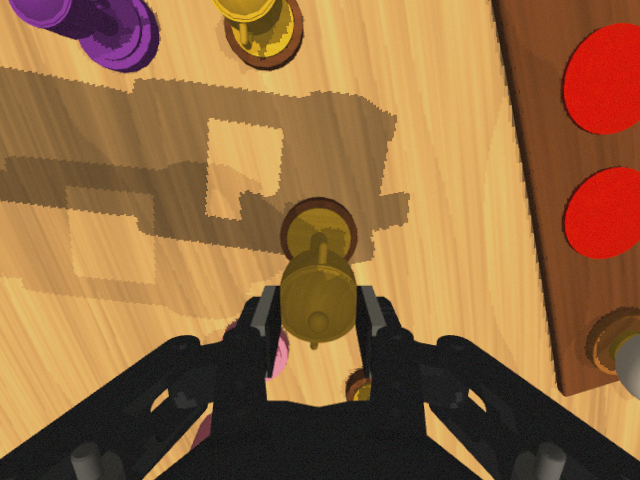

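```bash
python3 -m jog '{"offset": [[0,0,0.1],[0,0,0.2],[0,0,0.3],[0,0,0.3],[0,0,0.2],[0.1,-0.05,0],[0.3,-0.05,0],[0.4,-0.05,0],[0.4,-0.05,0],[0.4,-0.05,0],[0.4,-0.05,0],[0.4,-0.05,0]], "angular": [[0,0,0],[0,0,0],[0,0,0],[0,0,0],[0,0,0],[0,0,0],[0,0,0],[0,0,0],[0,0,0],[0,0,0],[0,0,0],[0,0,0]], "jaw": [32,32,32,32,32,32,32,32,32,32,32,32]}'
python3 -m jog '{"offset": [[0.4,-0.05,0],[0.4,-0.05,0],[0.4,-0.03,0],[0.4,0,0],[0.3,0,0],[0.1,0,0],[0,0,0],[0,0,0],[0,0,0]], "angular": [[0,0,0],[0,0,0],[0,0,0],[0,0,0],[0,0,0],[0,0,0],[0,0,0],[0,0,0],[0,0,0]], "jaw": [32,32,32,32,32,32,32,32,32]}'
python3 tgt.py 663.5 -97.3 107 -12
python3 - <<'E'
from h import *
cv2.imwrite('pics/w3.png',manip.grab_frame('wrist'))
E
```

```text
time: 5.55
tool_pos: [0.561, -0.0881, 0.1437]
tool_rot: [0.446, -0.446, 0.549, -0.549]
contact_force: [-0.3, 0.6, -3.4]
gripper_width: 0.401
time: 6.45
tool_pos: [0.6595, -0.0944, 0.1444]
tool_rot: [0.446, -0.446, 0.549, -0.549]
contact_force: [-1.0, 0.2, -3.0]
gripper_width: 0.406
t 6.45 pos [659.5 -94.4 144.4] yaw -11.8 grip 0.406 F [-1.   0.2 -3. ]
offset units [ 0.08  -0.058 -0.748] tiltfix/6 [-0.001 -0.007 -0.   ] yaw units -0.026
```

View pics/w3.png

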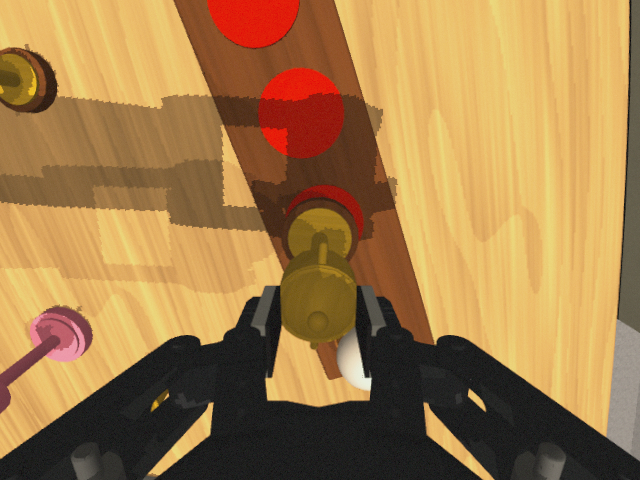

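```bash
python3 -m jog '{"offset": [[0.04,-0.03,-0.1],[0.04,-0.03,-0.14],[0,0,-0.14],[0,0,-0.12],[0,0,-0.08],[0,0,-0.05],[0,0,-0.04],[0,0,-0.02],[0,0,0],[0,0,0]], "angular": [[0,0,0],[0,0,0],[0,0,0],[0,0,0],[0,0,0],[0,0,0],[0,0,0],[0,0,0],[0,0,0],[0,0,0]], "jaw": [32,32,32,32,32,32,32,32,32,32]}'
python3 tgt.py 663.5 -97.3 106 -12
```

```text
time: 7.5
tool_pos: [0.6644, -0.0974, 0.1104]
tool_rot: [-0.446, 0.446, -0.549, 0.549]
contact_force: [0.6, -0.4, -2.9]
gripper_width: 0.406
t 7.5 pos [664.4 -97.4 110.4] yaw -11.8 grip 0.406 F [ 0.6 -0.4 -2.9]
offset units [-0.018  0.003 -0.089] tiltfix/6 [0.001 0.005 0.   ] yaw units -0.028
```

```bash
python3 -m jog '{"offset": [[-0.01,0,-0.04],[0,0,-0.03],[0,0,-0.02],[0,0,-0.02],[0,0,0],[0,0,0]], "angular": [[0,0,0],[0,0,0],[0,0,0],[0,0,0],[0,0,0],[0,0,0]], "jaw": [32,32,32,32,32,32]}'
python3 tgt.py 663.5 -97.3 106 -12
```

```text
time: 8.1
tool_pos: [0.6644, -0.0976, 0.1059]
tool_rot: [-0.446, 0.445, -0.548, 0.549]
contact_force: [-0.9, -0.1, 3.6]
gripper_width: 0.403
t 8.1 pos [664.4 -97.6 105.9] yaw -11.8 grip 0.403 F [-0.9 -0.1  3.6]
offset units [-0.017  0.006  0.002] tiltfix/6 [0.004 0.016 0.   ] yaw units -0.027
```

It's in contact, with the force up from -3 to +3.6 N. Releasing and moving up.

```bash
python3 -m jog '{"offset": [[0,0,0],[0,0,0],[0,0,0],[0,0,0],[0,0,0],[0,0,0.2],[0,0,0.4],[0,0,0.5],[0,0,0.5],[0,0,0.5],[0,0,0.5],[0,0,0.2]], "angular": [[0,0,0],[0,0,0],[0,0,0],[0,0,0],[0,0,0],[0,0,0],[0,0,0],[0,0,0],[0,0,0],[0,0,0],[0,0,0],[0,0,0]], "jaw": [36,42,55,85,85,85,85,85,85,85,85,85]}'
python3 tgt.py 436.5 228.5 220 12
python3 - <<'E'
from h import *
im=manip.grab_frame('wrist');cv2.imwrite('pics/w4.png',im)
E
```

```text
time: 9.3
tool_pos: [0.6651, -0.0978, 0.2492]
tool_rot: [-0.447, 0.445, -0.547, 0.551]
contact_force: [-0.2, -0.5, 0.2]
gripper_width: 0.996
t 9.3 pos [665.1 -97.8 249.2] yaw -11.8 grip 0.996 F [-0.2 -0.5  0.2]
offset units [-4.571  6.526 -0.583] tiltfix/6 [0.014 0.055 0.   ] yaw units 3.973
```

View pics/w4.png

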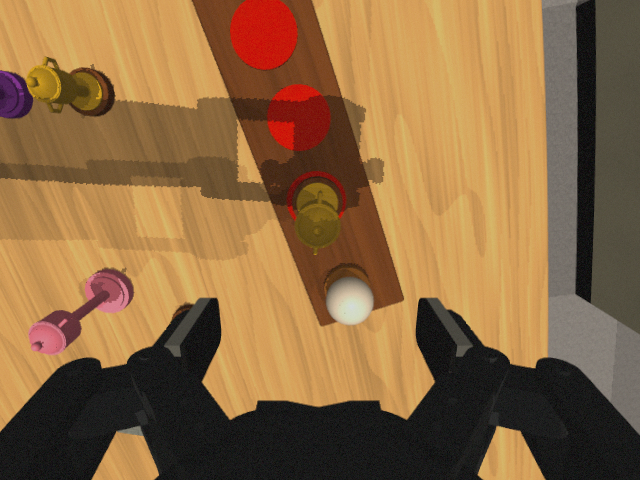

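trophy_140 stands with an even red ring around its plinth at (317,200). Now to trophy_118.

```bash
python3 -m jog '{"offset": [[-0.38,0.54,0],[-0.38,0.54,0],[-0.38,0.54,0],[-0.38,0.54,0],[-0.38,0.54,0],[-0.38,0.54,0],[-0.38,0.54,0],[-0.38,0.54,0],[-0.38,0.54,0],[-0.38,0.54,0],[-0.38,0.54,-0.3],[-0.38,0.54,-0.3]], "angular": [[0,0,0.33],[0,0,0.33],[0,0,0.33],[0,0,0.33],[0,0,0.33],[0,0,0.33],[0,0,0.33],[0,0,0.33],[0,0,0.33],[0,0,0.33],[0,0,0.33],[0,0,0.33]], "jaw": [85,85,85,85,85,85,85,85,85,85,85,85]}'
python3 -m jog '{"offset": [[0,0,0],[0,0,0],[0,0,0]], "angular": [[0,0,0],[0,0,0],[0,0,0]], "jaw": [85,85,85]}'
python3 tgt.py 436.5 228.5 67.3 12
python3 - <<'E'
from h import *
st=manip.state(); im=manip.grab_frame('wrist');cv2.imwrite('pics/w5.png',im); c=cam('wrist',st)
print(proj(c,[.4365,.2285,.118]))
cv2.imwrite('pics/top5.png',manip.grab_frame('top'))
E
```

```text
time: 10.55
tool_pos: [0.4346, 0.2275, 0.2137]
tool_rot: [0.55, -0.549, 0.445, -0.445]
contact_force: [0.2, 0.0, 0.1]
gripper_width: 0.995
time: 10.85
tool_pos: [0.4362, 0.226, 0.2147]
tool_rot: [0.549, -0.549, 0.445, -0.446]
contact_force: [0.6, 0.2, -0.4]
gripper_width: 0.997
t 10.85 pos [436.2 226.  214.7] yaw 11.9 grip 0.997 F [ 0.6  0.2 -0.4]
offset units [ 0.005  0.049 -2.949] tiltfix/6 [0.003 0.004 0.   ] yaw units 0.022
[[318.3729055  228.08821256]]
```

View pics/w5.png

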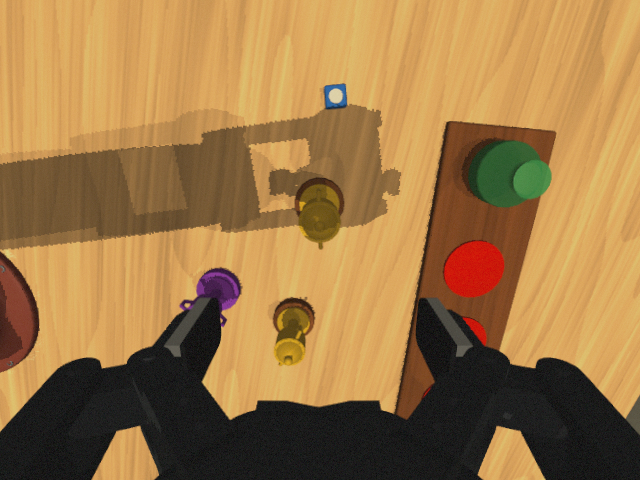

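View pics/top5.png

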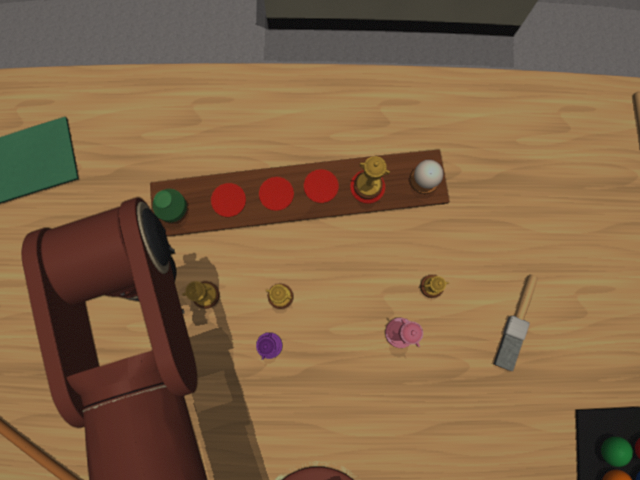

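trophy_118 is directly under the tool, with its knob at about (321,222) and its ears in line. Descending.

```bash
python3 -m jog '{"offset": [[0,0.02,-0.3],[0,0.01,-0.4],[0,0,-0.4],[0,0,-0.4],[0,0,-0.4],[0,0,-0.4],[0,0,-0.4],[0,0,-0.24],[0,0,0],[0,0,0]], "angular": [[0,0,0],[0,0,0],[0,0,0],[0,0,0],[0,0,0],[0,0,0],[0,0,0],[0,0,0],[0,0,0],[0,0,0]], "jaw": [85,85,85,85,85,85,85,85,85,85]}'
python3 -m jog '{"offset": [[0,0,0],[0,0,0],[0,0,0],[0,0,0],[0,0,0],[0,0,0],[0,0,0],[0,0,0],[0,0,0],[0,0,0]], "angular": [[0,0,0],[0,0,0],[0,0,0],[0,0,0],[0,0,0],[0,0,0],[0,0,0],[0,0,0],[0,0,0],[0,0,0]], "jaw": [60,45,40,36,30,29,29,29,29,29]}'
python3 tgt.py 550 150 130 -7
python3 - <<'E'
from h import *
im=manip.grab_frame('wrist');cv2.imwrite('pics/w6.png',im)
E
```

```text
time: 11.95
tool_pos: [0.436, 0.2279, 0.0677]
tool_rot: [0.549, -0.549, 0.445, -0.446]
contact_force: [0.5, -0.7, 1.1]
gripper_width: 0.989
time: 12.95
tool_pos: [0.4368, 0.2284, 0.0688]
tool_rot: [0.55, -0.549, 0.445, -0.446]
contact_force: [1.9, -0.0, 5.5]
gripper_width: 0.366
t 12.95 pos [436.8 228.4  68.8] yaw 11.9 grip 0.366 F [ 1.9 -0.   5.5]
offset units [ 2.264 -1.568  1.224] tiltfix/6 [-0.007  0.023  0.   ] yaw units -3.154
```

View pics/w6.png

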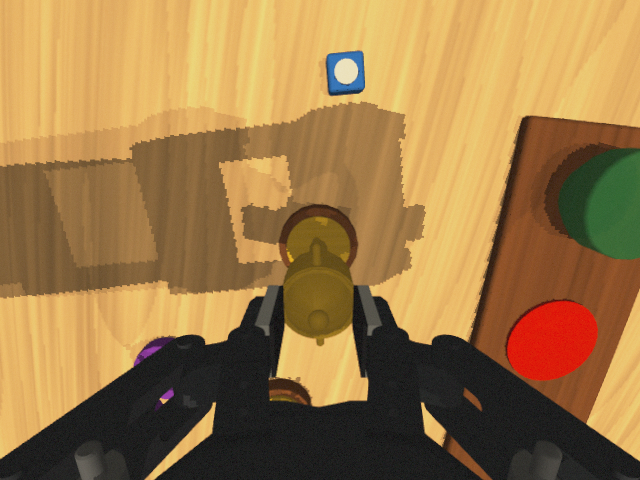

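```bash
python3 -m jog '{"offset": [[0,0,0.1],[0,0,0.2],[0,0,0.3],[0,0,0.3],[0.1,-0.1,0.2],[0.25,-0.25,0],[0.3,-0.3,0],[0.3,-0.3,0],[0.3,-0.3,0],[0.3,-0.3,0],[0.3,-0.3,0],[0.3,-0.3,0]], "angular": [[0,0,0],[0,0,0],[0,0,0],[0,0,0],[0,0,0],[0,0,0],[0,0,0],[0,0,0],[0,0,0],[0,0,0],[0,0,0],[0,0,0]], "jaw": [29,29,29,29,29,29,29,29,29,29,29,29]}'
python3 -m jog '{"offset": [[0.3,-0.3,0],[0.3,-0.3,0],[0.3,-0.3,0],[0.3,-0.3,0],[0.3,-0.3,0],[0.3,-0.3,0],[0.3,-0.3,0],[0.2,-0.2,0],[0.08,-0.1,0],[0,0,0],[0,0,0]], "angular": [[0,0,0],[0,0,0],[0,0,0],[0,0,0],[0,0,0],[0,0,0],[0,0,0],[0,0,0],[0,0,0],[0,0,0],[0,0,0]], "jaw": [29,29,29,29,29,29,29,29,29,29,29]}'
python3 tgt.py 663.5 0 88 12
python3 - <<'E'
from h import *
cv2.imwrite('pics/w7.png',manip.grab_frame('wrist'))
E
```

```text
time: 14.2
tool_pos: [0.5443, 0.1195, 0.1235]
tool_rot: [0.549, -0.549, 0.445, -0.446]
contact_force: [0.6, -0.4, -3.4]
gripper_width: 0.372
time: 15.3
tool_pos: [0.6617, 0.0011, 0.1224]
tool_rot: [-0.549, 0.549, -0.446, 0.445]
contact_force: [-0.1, 1.0, -2.3]
gripper_width: 0.366
t 15.3 pos [661.7   1.1 122.4] yaw 11.9 grip 0.366 F [-0.1  1.  -2.3]
offset units [ 0.035 -0.021 -0.688] tiltfix/6 [-0.005 -0.008 -0.   ] yaw units 0.01
```

View pics/w7.png

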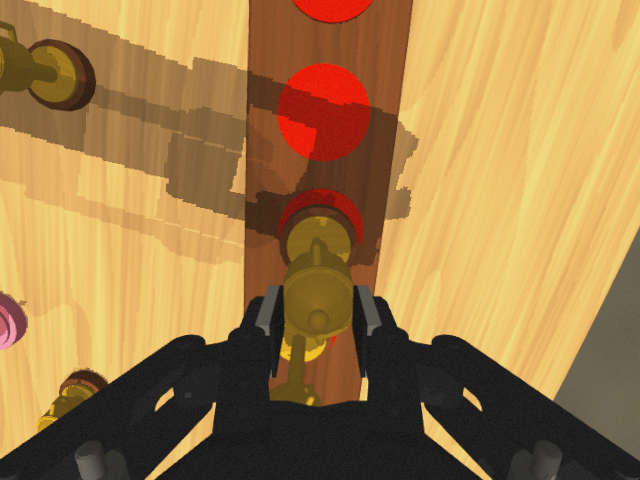

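```bash
python3 -m jog '{"offset": [[0.035,-0.02,-0.1],[0,0,-0.14],[0,0,-0.14],[0,0,-0.12],[0,0,-0.08],[0,0,-0.05],[0,0,-0.04],[0,0,-0.03],[0,0,-0.03],[0,0,-0.03],[0,0,0],[0,0,0]], "angular": [[0,0,0],[0,0,0],[0,0,0],[0,0,0],[0,0,0],[0,0,0],[0,0,0],[0,0,0],[0,0,0],[0,0,0],[0,0,0],[0,0,0]], "jaw": [29,29,29,29,29,29,29,29,29,29,29,29]}'
python3 tgt.py 663.5 0 83.5 12
```

```text
time: 16.55
tool_pos: [0.664, -0.0004, 0.0846]
tool_rot: [0.549, -0.549, 0.445, -0.445]
contact_force: [-0.3, -0.6, -3.2]
gripper_width: 0.366
t 16.55 pos [ 6.64e+02 -4.00e-01  8.46e+01] yaw 11.9 grip 0.366 F [-0.3 -0.6 -3.2]
offset units [-0.009  0.008 -0.023] tiltfix/6 [0. 0. 0.] yaw units 0.012
```

```bash
python3 -m jog '{"offset": [[0,0,-0.02],[0,0,-0.015],[0,0,0],[0,0,0]], "angular": [[0,0,0],[0,0,0],[0,0,0],[0,0,0]], "jaw": [29,29,29,29]}'
```

```text
time: 16.95
tool_pos: [0.6645, -0.0004, 0.0839]
tool_rot: [0.549, -0.549, 0.445, -0.446]
contact_force: [-1.1, 0.4, 3.1]
gripper_width: 0.37
```

Touched down. Releasing and moving up.

```bash
python3 -m jog '{"offset": [[0,0,0],[0,0,0],[0,0,0],[0,0,0],[0,0,0],[0,0,0.2],[0,0,0.4],[0,0,0.5],[0,0,0.5],[0,0,0.5],[0,0,0.3],[0,0,0]], "angular": [[0,0,0],[0,0,0],[0,0,0],[0,0,0],[0,0,0],[0,0,0],[0,0,0],[0,0,0],[0,0,0],[0,0,0],[0,0,0],[0,0,0]], "jaw": [34,40,52,85,85,85,85,85,85,85,85,85]}'
python3 tgt.py 435.5 78.6 200 -18
python3 - <<'E'
from h import *
cv2.imwrite('pics/w8.png',manip.grab_frame('wrist'))
E
```

```text
time: 18.15
tool_pos: [0.6657, -0.0006, 0.2069]
tool_rot: [0.55, -0.548, 0.443, -0.447]
contact_force: [-0.1, -0.2, 0.6]
gripper_width: 0.999
t 18.15 pos [ 6.657e+02 -6.000e-01  2.069e+02] yaw 11.9 grip 0.999 F [-0.1 -0.2  0.6]
offset units [-4.604  1.584 -0.137] tiltfix/6 [0.007 0.059 0.   ] yaw units -4.988
```

View pics/w8.png

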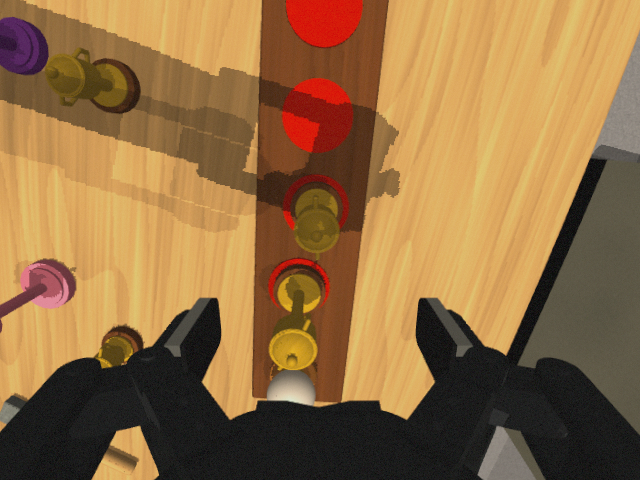

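trophy_118 is on its mark with an even ring. Now to trophy_96.

```bash
python3 -m jog '{"offset": [[-0.38,0.13,0],[-0.38,0.13,0],[-0.38,0.13,0],[-0.38,0.13,0],[-0.38,0.13,0],[-0.38,0.13,0],[-0.38,0.13,0],[-0.38,0.13,0],[-0.38,0.13,0],[-0.38,0.13,-0.1],[-0.38,0.13,-0.1],[-0.38,0.13,0]], "angular": [[0,0,-0.41],[0,0,-0.41],[0,0,-0.41],[0,0,-0.41],[0,0,-0.41],[0,0,-0.41],[0,0,-0.41],[0,0,-0.41],[0,0,-0.41],[0,0,-0.41],[0,0,-0.41],[0,0,-0.41]], "jaw": [85,85,85,85,85,85,85,85,85,85,85,85]}'
python3 -m jog '{"offset": [[0,0,0],[0,0,0],[0,0,0]], "angular": [[0,0,0],[0,0,0],[0,0,0]], "jaw": [85,85,85]}'
python3 tgt.py 435.5 78.6 45.3 -18
python3 - <<'E'
from h import *
st=manip.state(); im=manip.grab_frame('wrist');cv2.imwrite('pics/w9.png',im); c=cam('wrist',st)
print(proj(c,[.4355,.0786,.096]))
E
```

```text
time: 19.4
tool_pos: [0.4336, 0.0778, 0.1897]
tool_rot: [0.416, -0.419, 0.572, -0.57]
contact_force: [-0.1, 0.7, -0.0]
gripper_width: 0.992
time: 19.7
tool_pos: [0.4363, 0.0773, 0.1924]
tool_rot: [0.417, -0.418, 0.571, -0.57]
contact_force: [-0.6, -0.1, -0.1]
gripper_width: 0.994
t 19.7 pos [436.3  77.3 192.4] yaw -17.6 grip 0.994 F [-0.6 -0.1 -0.1]
offset units [-0.016  0.026 -2.941] tiltfix/6 [ 0.001 -0.006  0.   ] yaw units -0.069
[[316.03206815 230.12432405]]
```

View pics/w9.png

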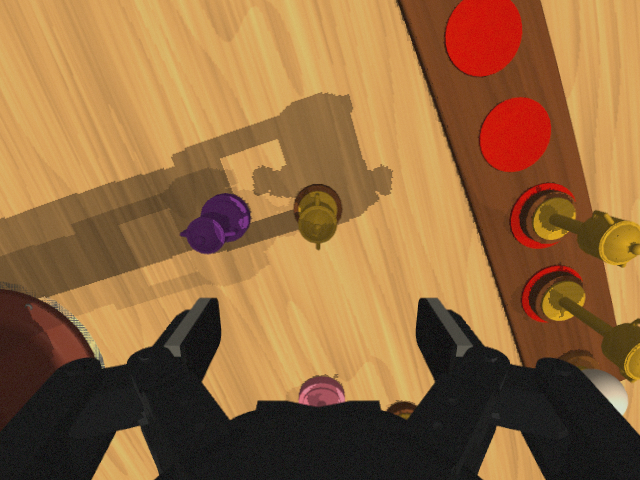

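trophy_96 is centred at (318,222) with its ears aligned. The purple cup is at (225,217), clear of the fingers by about 20 mm. Descending.

```bash
python3 -m jog '{"offset": [[-0.01,0.02,-0.3],[0,0,-0.4],[0,0,-0.4],[0,0,-0.4],[0,0,-0.4],[0,0,-0.4],[0,0,-0.4],[0,0,-0.23],[0,0,0],[0,0,0]], "angular": [[0,0,0],[0,0,0],[0,0,0],[0,0,0],[0,0,0],[0,0,0],[0,0,0],[0,0,0],[0,0,0],[0,0,0]], "jaw": [85,85,85,85,85,85,85,85,85,85]}'
python3 -m jog '{"offset": [[0,0,0],[0,0,0],[0,0,0],[0,0,0],[0,0,0],[0,0,0],[0,0,0],[0,0,0],[0,0,0],[0,0,0]], "angular": [[0,0,0],[0,0,0],[0,0,0],[0,0,0],[0,0,0],[0,0,0],[0,0,0],[0,0,0],[0,0,0],[0,0,0]], "jaw": [60,45,40,34,28,26,26,26,26,26]}'
python3 tgt.py 645.9 92.3 100 -18
```

```text
time: 20.75
tool_pos: [0.4356, 0.0785, 0.0464]
tool_rot: [0.418, -0.418, 0.571, -0.571]
contact_force: [0.9, -0.3, 0.7]
gripper_width: 1.0
time: 21.75
tool_pos: [0.4361, 0.0785, 0.0473]
tool_rot: [-0.418, 0.417, -0.57, 0.571]
contact_force: [-1.1, -0.7, 5.2]
gripper_width: 0.334
t 21.75 pos [436.1  78.5  47.3] yaw -17.6 grip 0.334 F [-1.1 -0.7  5.2]
offset units [4.197 0.275 1.053] tiltfix/6 [0.001 0.01  0.   ] yaw units -0.068
```

```bash
python3 -m jog '{"offset": [[0,0,0.1],[0,0,0.2],[0,0,0.3],[0,0,0.3],[0.1,0,0.2],[0.25,0.04,0],[0.4,0.04,0],[0.4,0.04,0],[0.4,0.04,0],[0.4,0.04,0],[0.4,0.04,0],[0.4,0.04,0]], "angular": [[0,0,0],[0,0,0],[0,0,0],[0,0,0],[0,0,0],[0,0,0],[0,0,0],[0,0,0],[0,0,0],[0,0,0],[0,0,0],[0,0,0]], "jaw": [26,26,26,26,26,26,26,26,26,26,26,26]}'
python3 -m jog '{"offset": [[0.4,0,0],[0.4,0,0],[0.4,0,0],[0.3,0,0],[0.2,0,0],[0.15,0,0],[0,0,0],[0,0,0],[0,0,0]], "angular": [[0,0,0],[0,0,0],[0,0,0],[0,0,0],[0,0,0],[0,0,0],[0,0,0],[0,0,0],[0,0,0]], "jaw": [26,26,26,26,26,26,26,26,26]}'
python3 tgt.py 646.2 92.4 62.3 -18
python3 - <<'E'
from h import *
cv2.imwrite('pics/w10.png',manip.grab_frame('wrist'))
E
```

```text
time: 22.95
tool_pos: [0.5738, 0.0927, 0.1011]
tool_rot: [0.417, -0.418, 0.571, -0.57]
contact_force: [-0.3, -0.6, -1.0]
gripper_width: 0.326
time: 23.85
tool_pos: [0.6649, 0.0926, 0.1013]
tool_rot: [0.418, -0.418, 0.571, -0.57]
contact_force: [-0.5, -0.1, -2.5]
gripper_width: 0.333
t 23.85 pos [664.9  92.6 101.3] yaw -17.6 grip 0.333 F [-0.5 -0.1 -2.5]
offset units [-0.373 -0.005 -0.779] tiltfix/6 [ 0.    -0.005  0.   ] yaw units -0.068
```

View pics/w10.png

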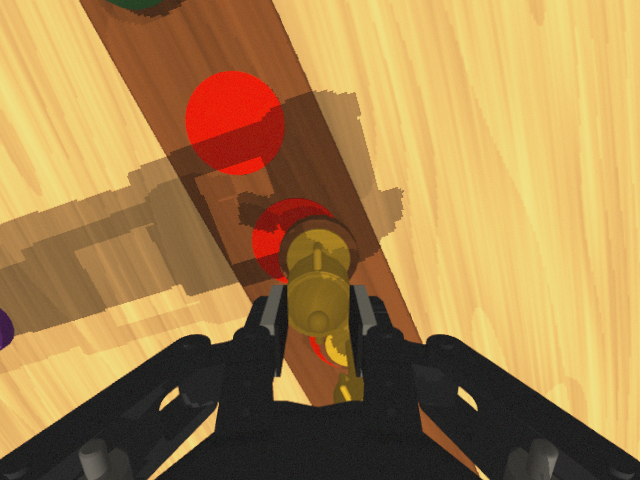

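I overshot x by 18 mm; the mark shows to the left of the plinth. Correcting before I lower it.

```bash
python3 -m jog '{"offset": [[-0.1,0,0],[-0.17,0,-0.1],[-0.1,0,-0.1],[0,0,-0.14],[0,0,-0.12],[0,0,-0.1],[0,0,-0.08],[0,0,-0.05],[0,0,-0.03],[0,0,-0.02],[0,0,0],[0,0,0]], "angular": [[0,0,0],[0,0,0],[0,0,0],[0,0,0],[0,0,0],[0,0,0],[0,0,0],[0,0,0],[0,0,0],[0,0,0],[0,0,0],[0,0,0]], "jaw": [26,26,26,26,26,26,26,26,26,26,26,26]}'
python3 tgt.py 646.2 92.4 62.3 -18
python3 - <<'E'
from h import *
cv2.imwrite('pics/w11.png',manip.grab_frame('wrist'))
E
```

```text
time: 25.1
tool_pos: [0.6471, 0.0926, 0.0646]
tool_rot: [-0.418, 0.418, -0.571, 0.571]
contact_force: [-0.6, -0.2, -2.2]
gripper_width: 0.332
t 25.1 pos [647.1  92.6  64.6] yaw -17.6 grip 0.332 F [-0.6 -0.2 -2.2]
offset units [-0.019 -0.004 -0.046] tiltfix/6 [-0.     0.004  0.   ] yaw units -0.067
```

View pics/w11.png

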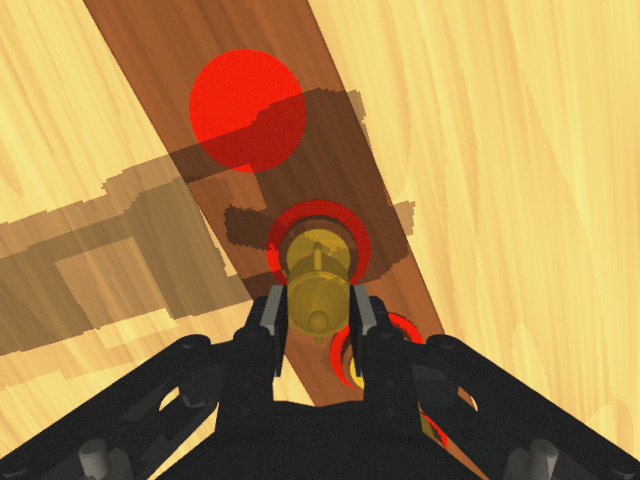

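It's centred. Lowering the last 2.5 mm.

```bash
python3 -m jog '{"offset": [[-0.01,0,-0.02],[0,0,-0.02],[0,0,-0.015],[0,0,0],[0,0,0]], "angular": [[0,0,0],[0,0,0],[0,0,0],[0,0,0],[0,0,0]], "jaw": [26,26,26,26,26]}'
```

```text
time: 25.65
tool_pos: [0.6467, 0.0926, 0.0624]
tool_rot: [-0.418, 0.418, -0.571, 0.571]
contact_force: [-2.7, -0.7, 4.8]
gripper_width: 0.33
```

```bash
python3 -m jog '{"offset": [[0,0,0],[0,0,0],[0,0,0],[0,0,0],[0,0,0],[0,0,0.2],[0,0,0.4],[0,0,0.5],[0,0,0.5],[0,0,0.5],[0,0,0.5],[0,0,0.2]], "angular": [[0,0,0],[0,0,0],[0,0,0],[0,0,0],[0,0,0],[0,0,0],[0,0,0],[0,0,0],[0,0,0],[0,0,0],[0,0,0],[0,0,0]], "jaw": [31,36,50,85,85,85,85,85,85,85,85,85]}'
python3 tgt.py 458.4 -226 200 -10
python3 - <<'E'
from h import *
cv2.imwrite('pics/w12.png',manip.grab_frame('wrist'))
E
```

```text
time: 26.85
tool_pos: [0.6481, 0.0927, 0.2061]
tool_rot: [-0.419, 0.416, -0.569, 0.572]
contact_force: [0.0, -1.0, 1.1]
gripper_width: 0.997
t 26.85 pos [648.1  92.7 206.1] yaw -17.6 grip 0.997 F [ 0.  -1.   1.1]
offset units [-3.794 -6.374 -0.122] tiltfix/6 [-0.002  0.058  0.   ] yaw units 1.266
```

View pics/w12.png

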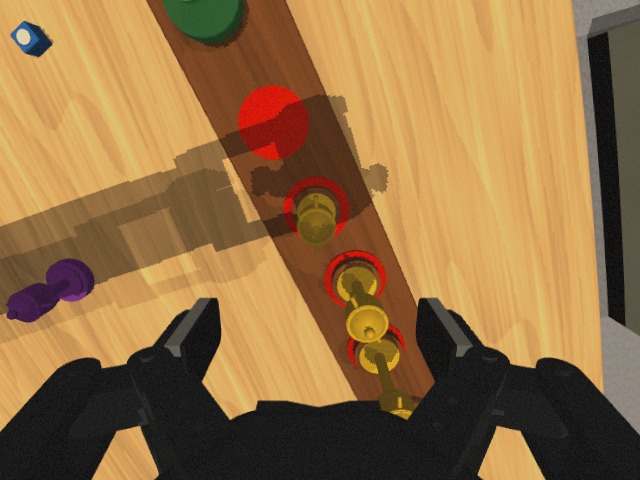

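trophy_96 is done. Now to trophy_74.

```bash
python3 -m jog '{"offset": [[-0.31,-0.53,0],[-0.31,-0.53,0],[-0.31,-0.53,0],[-0.31,-0.53,0],[-0.31,-0.53,0],[-0.31,-0.53,0],[-0.31,-0.53,0],[-0.31,-0.53,0],[-0.31,-0.53,0],[-0.31,-0.53,0],[-0.31,-0.53,0],[-0.31,-0.53,0]], "angular": [[0,0,0.1],[0,0,0.1],[0,0,0.1],[0,0,0.1],[0,0,0.1],[0,0,0.1],[0,0,0.1],[0,0,0.1],[0,0,0.1],[0,0,0.1],[0,0,0.1],[0,0,0.1]], "jaw": [85,85,85,85,85,85,85,85,85,85,85,85]}'
python3 -m jog '{"offset": [[0,0,-0.3],[0,0,-0.3],[0,0,-0.1],[0,0,0],[0,0,0]], "angular": [[0,0,0],[0,0,0],[0,0,0],[0,0,0],[0,0,0]], "jaw": [85,85,85,85,85]}'
python3 tgt.py 458.4 -226 23.3 -10
python3 - <<'E'
from h import *
st=manip.state(); im=manip.grab_frame('wrist');cv2.imwrite('pics/w13.png',im); c=cam('wrist',st)
print(proj(c,[.4584,-.226,.074]))
E
```

```text
time: 28.1
tool_pos: [0.4592, -0.226, 0.2003]
tool_rot: [0.453, -0.453, 0.544, -0.543]
contact_force: [-0.7, -0.4, -0.6]
gripper_width: 0.995
time: 28.6
tool_pos: [0.4607, -0.2246, 0.1663]
tool_rot: [0.453, -0.453, 0.543, -0.543]
contact_force: [-0.3, 0.3, 0.5]
gripper_width: 0.996
t 28.6 pos [ 460.7 -224.6  166.3] yaw -10.3 grip 0.996 F [-0.3  0.3  0.5]
offset units [-0.047 -0.027 -2.86 ] tiltfix/6 [-0.004 -0.005 -0.   ] yaw units 0.053
[[314.90063624 234.74597156]]
```

View pics/w13.png

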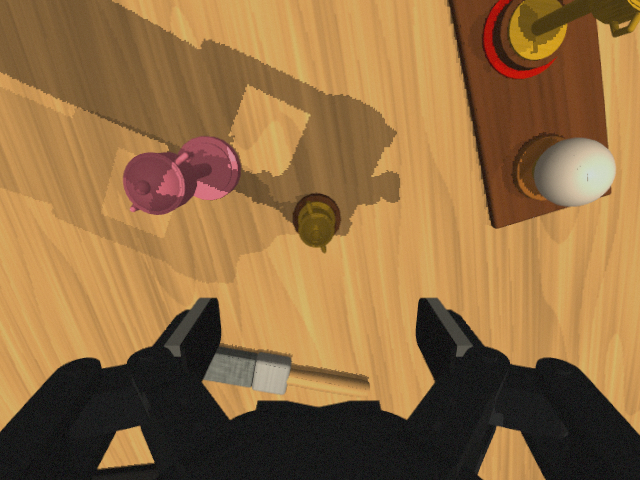

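trophy_74 is centred at about (317,225). Its ears tilt about 10° relative to the jaws, so I'll turn +10° while descending.

```bash
python3 -m jog '{"offset": [[-0.03,-0.02,-0.3],[0,0,-0.4],[0,0,-0.4],[0,0,-0.4],[0,0,-0.4],[0,0,-0.4],[0,0,-0.3],[0,0,-0.2],[0,0,-0.04],[0,0,0],[0,0,0]], "angular": [[0,0,0.6],[0,0,0.6],[0,0,0.5],[0,0,0],[0,0,0],[0,0,0],[0,0,0],[0,0,0],[0,0,0],[0,0,0],[0,0,0]], "jaw": [85,85,85,85,85,85,85,85,85,85,85]}'
python3 tgt.py 458.4 -226 23.3 0
python3 - <<'E'
from h import *
im=manip.grab_frame('wrist');cv2.imwrite('pics/w14.png',im)
E
```

```text
time: 29.75
tool_pos: [0.4598, -0.2269, 0.0257]
tool_rot: [-0.499, 0.499, -0.5, 0.502]
contact_force: [0.4, -0.1, 0.3]
gripper_width: 0.991
t 29.75 pos [ 459.8 -226.9   25.7] yaw -0.2 grip 0.991 F [ 0.4 -0.1  0.3]
offset units [-0.027  0.019 -0.048] tiltfix/6 [0.01  0.015 0.   ] yaw units 0.032
```

View pics/w14.png

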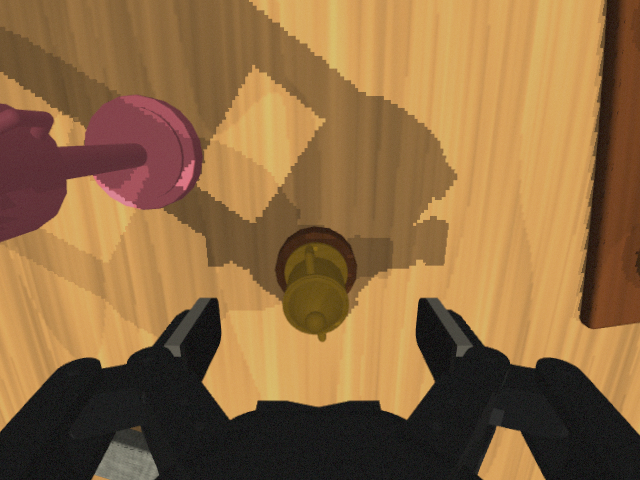

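```bash
python3 -m jog '{"offset": [[0,0,0],[0,0,0],[0,0,0],[0,0,0],[0,0,0],[0,0,0],[0,0,0],[0,0,0],[0,0,0],[0,0,0]], "angular": [[0,0,0],[0,0,0],[0,0,0],[0,0,0],[0,0,0],[0,0,0],[0,0,0],[0,0,0],[0,0,0],[0,0,0]], "jaw": [60,45,40,32,26,23,23,23,23,23]}'
python3 tgt.py 631.8 190.5 200 -0
python3 - <<'E'
from h import *
cv2.imwrite('pics/w15.png',manip.grab_frame('wrist'))
E
```

```text
time: 30.8
tool_pos: [0.459, -0.2266, 0.0251]
tool_rot: [-0.499, 0.499, -0.501, 0.501]
contact_force: [-2.5, 0.3, 5.4]
gripper_width: 0.297
t 30.8 pos [ 459.  -226.6   25.1] yaw -0.2 grip 0.297 F [-2.5  0.3  5.4]
offset units [3.456 8.341 3.498] tiltfix/6 [ 0.002 -0.001  0.   ] yaw units 0.032
```

View pics/w15.png

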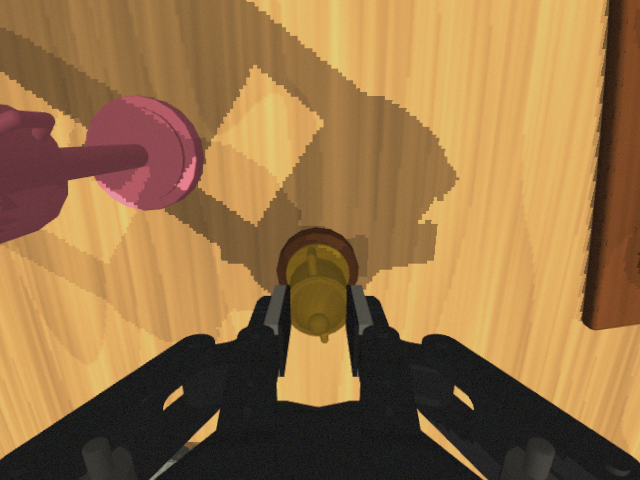

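I'll carry it along x≈0.53, clear of the placed row, and then go forward.

```bash
python3 -m jog '{"offset": [[0,0,0.1],[0,0,0.2],[0,0,0.3],[0,0,0.3],[0.1,0.1,0.3],[0.2,0.3,0],[0.2,0.5,0],[0.2,0.5,0],[0.2,0.5,0],[0.2,0.5,0],[0.2,0.5,0],[0.1,0.5,0]], "angular": [[0,0,0],[0,0,0],[0,0,0],[0,0,0],[0,0,0],[0,0,0],[0,0,0],[0,0,0],[0,0,0],[0,0,0],[0,0,0],[0,0,0]], "jaw": [23,23,23,23,23,23,23,23,23,23,23,23]}'
python3 -m jog '{"offset": [[0,0.5,0],[0,0.5,0],[0,0.5,0],[0,0.5,0],[0,0.5,0],[0,0.5,0],[0,0.5,0],[0,0.5,0],[0,0.5,0],[0,0.3,0],[0,0.1,0],[0,0,0]], "angular": [[0,0,0],[0,0,0],[0,0,0],[0,0,0],[0,0,0],[0,0,0],[0,0,0],[0,0,0],[0,0,0],[0,0,0],[0,0,0],[0,0,0]], "jaw": [23,23,23,23,23,23,23,23,23,23,23,23]}'
python3 tgt.py 632.3 190.5 42 -0
```

```text
time: 32.05
tool_pos: [0.5304, -0.055, 0.0863]
tool_rot: [-0.5, 0.499, -0.5, 0.501]
contact_force: [0.2, -0.2, -2.1]
gripper_width: 0.298
time: 33.25
tool_pos: [0.5291, 0.1889, 0.0851]
tool_rot: [-0.499, 0.499, -0.5, 0.501]
contact_force: [-0.1, -0.7, -1.2]
gripper_width: 0.297
t 33.25 pos [529.1 188.9  85.1] yaw -0.1 grip 0.297 F [-0.1 -0.7 -1.2]
offset units [ 2.064  0.032 -0.861] tiltfix/6 [0.002 0.004 0.   ] yaw units 0.023
```

```bash
python3 -m jog '{"offset": [[0.1,0.03,0],[0.3,0,0],[0.4,0,0],[0.4,0,0],[0.4,0,0],[0.3,0,0],[0.12,0,0],[0.04,0,0],[0,0,-0.2],[0,0,-0.2],[0,0,0],[0,0,0]], "angular": [[0,0,0],[0,0,0],[0,0,0],[0,0,0],[0,0,0],[0,0,0],[0,0,0],[0,0,0],[0,0,0],[0,0,0],[0,0,0],[0,0,0]], "jaw": [23,23,23,23,23,23,23,23,23,23,23,23]}'
python3 tgt.py 632.3 190.5 42 -0
python3 - <<'E'
from h import *
cv2.imwrite('pics/w16.png',manip.grab_frame('wrist'))
E
```

```text
time: 34.45
tool_pos: [0.6308, 0.19, 0.0635]
tool_rot: [0.499, -0.5, 0.501, -0.5]
contact_force: [-0.1, -0.4, -0.6]
gripper_width: 0.297
t 34.45 pos [630.8 190.   63.5] yaw -0.2 grip 0.297 F [-0.1 -0.4 -0.6]
offset units [ 0.03   0.01  -0.429] tiltfix/6 [ 0.003 -0.02   0.   ] yaw units 0.031
```

View pics/w16.png

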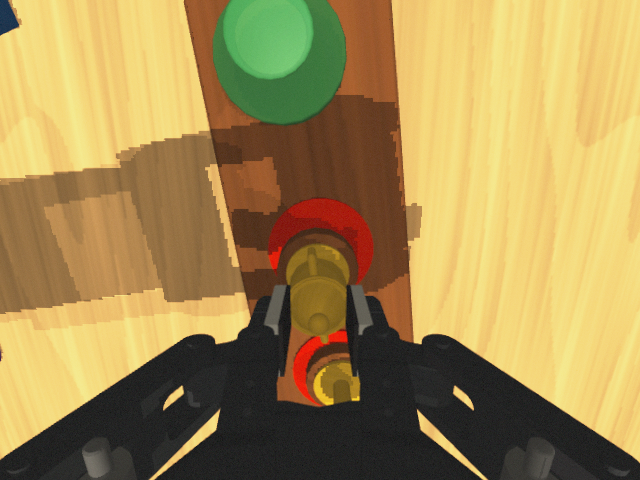

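```bash
python3 -m jog '{"offset": [[0.02,0.01,-0.1],[0,0,-0.1],[0,0,-0.08],[0,0,-0.06],[0,0,-0.04],[0,0,-0.02],[0,0,-0.02],[0,0,-0.02],[0,0,0],[0,0,0]], "angular": [[0,0,0],[0,0,0],[0,0,0],[0,0,0],[0,0,0],[0,0,0],[0,0,0],[0,0,0],[0,0,0],[0,0,0]], "jaw": [23,23,23,23,23,23,23,23,23,23]}'
python3 tgt.py 632.3 190.5 40 -0
python3 - <<'E'
from h import *
cv2.imwrite('pics/w17.png',manip.grab_frame('wrist'))
E
```

```text
time: 35.5
tool_pos: [0.633, 0.1906, 0.0427]
tool_rot: [-0.499, 0.499, -0.501, 0.501]
contact_force: [0.6, 0.7, -1.6]
gripper_width: 0.3
t 35.5 pos [633.  190.6  42.7] yaw -0.2 grip 0.3 F [ 0.6  0.7 -1.6]
offset units [-0.014 -0.002 -0.053] tiltfix/6 [0.    0.001 0.   ] yaw units 0.033
```

View pics/w17.png

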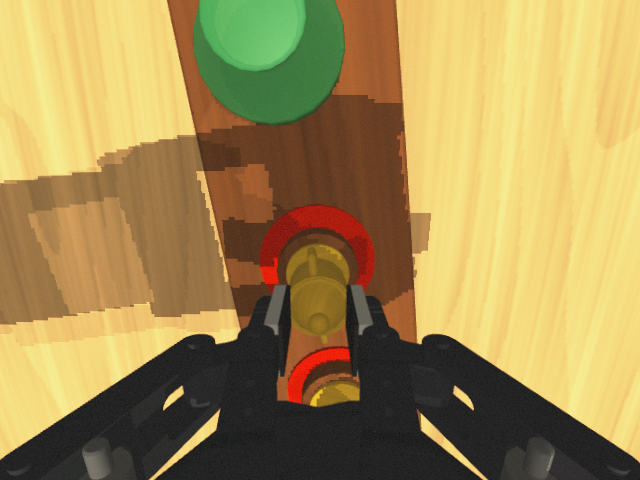

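```bash
python3 -m jog '{"offset": [[-0.01,0,-0.02],[0,0,-0.02],[0,0,-0.015],[0,0,0],[0,0,0]], "angular": [[0,0,0],[0,0,0],[0,0,0],[0,0,0],[0,0,0]], "jaw": [23,23,23,23,23]}'
```

```text
time: 36.05
tool_pos: [0.6325, 0.1907, 0.0403]
tool_rot: [0.499, -0.499, 0.501, -0.501]
contact_force: [-1.7, 0.1, 2.1]
gripper_width: 0.296
```

Touchdown. I'll release, rise and back off so the top camera can see the row.

```bash
python3 -m jog '{"offset": [[0,0,0],[0,0,0],[0,0,0],[0,0,0],[0,0,0],[0,0,0.2],[0,0,0.4],[0,0,0.5],[0,0,0.5],[0,0,0.5],[0,0,0.5],[0,0,0.5]], "angular": [[0,0,0],[0,0,0],[0,0,0],[0,0,0],[0,0,0],[0,0,0],[0,0,0],[0,0,0],[0,0,0],[0,0,0],[0,0,0],[0,0,0]], "jaw": [28,33,48,85,85,85,85,85,85,85,85,85]}'
python3 -m jog '{"offset": [[-0.4,0,0],[-0.5,0,0],[-0.5,0,0],[-0.5,0,0],[-0.5,0,0],[-0.5,0,0],[-0.5,0,0],[-0.4,0,0],[-0.2,0,0],[0,0,0],[0,0,0]], "angular": [[0,0,0],[0,0,0],[0,0,0],[0,0,0],[0,0,0],[0,0,0],[0,0,0],[0,0,0],[0,0,0],[0,0,0],[0,0,0]], "jaw": [85,85,85,85,85,85,85,85,85,85,85]}'
python3 - <<'E'
from h import *
im=manip.grab_frame('top');s=manip.grab_frame('side')
cv2.imwrite('pics/t18.png',cv2.resize(im[130:260,130:470],(800,306),interpolation=cv2.INTER_CUBIC));cv2.imwrite('pics/s18.png',s)
c=cam('top');a=cv2.imread('pics/top0.png');print('ball/vase diff', [np.abs(a[y0:y1,x0:x1].astype(int)-im[y0:y1,x0:x1]).mean().round(2) for x0,x1,y0,y1 in((408,445,158,195),(152,188,188,225))])
cs=cam('side');o=im.copy();os=s.copy();th=np.linspace(0,6.28,60)
for m,r in(((.6635,-.0965),.030),((.6635,0),.028),((.646,.0925),.026),((.6317,.1913),.024)):
  for img,cc in((o,c),(os,cs)):
    for rr,z,col in((r,.029,(255,255,0)),(.036,.015,(255,255,255))):
      C=np.c_[m[0]+rr*np.cos(th),m[1]+rr*np.sin(th),np.full(60,z)]
      cv2.polylines(img,[np.round(proj(cc,C)*8).astype(int)],True,col,1,cv2.LINE_AA,3)
cv2.imwrite('pics/to18.png',cv2.resize(o[130:260,130:470],(800,306),interpolation=cv2.INTER_CUBIC))
cv2.imwrite('pics/so18.png',cv2.resize(os[130:350,160:320],(436,600),interpolation=cv2.INTER_CUBIC))
E
```

```text
time: 37.25
tool_pos: [0.6325, 0.1906, 0.197]
tool_rot: [-0.499, 0.499, -0.501, 0.501]
contact_force: [-0.0, 0.3, 0.6]
gripper_width: 0.996
time: 38.35
tool_pos: [0.4331, 0.1906, 0.1955]
tool_rot: [-0.5, 0.499, -0.501, 0.501]
contact_force: [-0.4, -0.1, 0.5]
gripper_width: 0.996
ball/vase diff [np.float64(9.43), np.float64(10.2)]
```

View pics/t18.png

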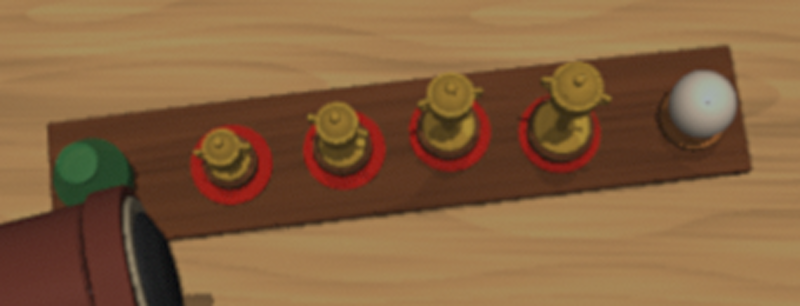

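View pics/to18.png

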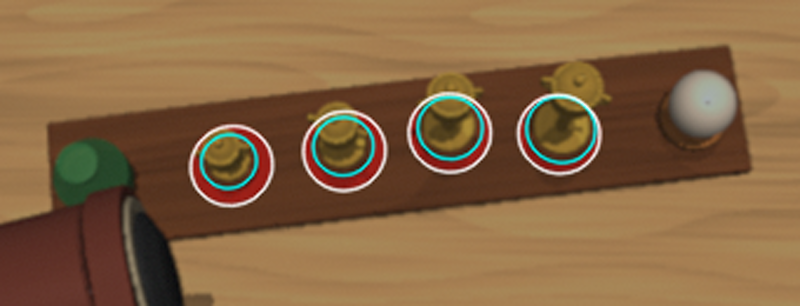

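View pics/s18.png

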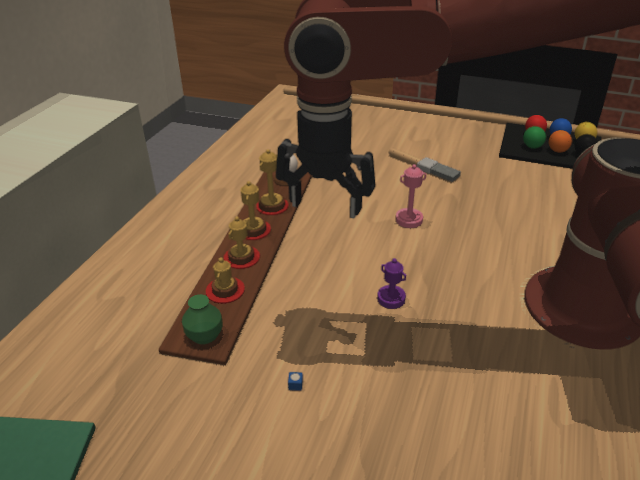

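View pics/so18.png

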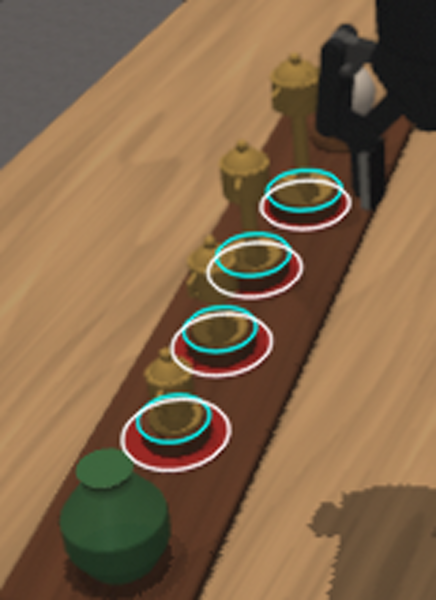

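All four plinths match the expected rings to about 3 mm in both views, and the vase (202,323 side) and ball (428,174 top) are where they started. Handing in.

```bash
python3 -c "
from plant import manip
print(manip.job_done(), manip.state()['time'])"
```

```text
the job is handed in; nothing more can be done
the job is handed in; nothing more can be done
```

I placed all four trophies upright on the red marks and let go of each. Counted from the cue ball, the order is 140, 118, 96, 74. I handed the job in at about 38 s of the 106 s allowed; no verdict is reported.

- **Placement:** In the last top and side pictures, each plinth is within about 3 mm of its mark's centre, against the 12 mm allowed.
- **Cue ball and vase:** By eye, both sit at the same pixels as at the start. A picture-difference check on them gave 9–10 grey levels rather than near zero. I put that down to shadow, noise and the arm covering part of the vase, and did not look into it further.
- **Corrections and disagreements:**
    - I overshot x by 18 mm with trophy_96 in the air and corrected it before setting it down.
    - The top and side cameras disagreed by about 2 mm on the mark positions.
    - Triangulated trophy heights came out 5–9 mm low, but the size order was still clear.

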